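# Test the leakage trip unit on the sample bench

### The arm

A 7-joint arm with a two-finger parallel gripper is mounted at the origin on the work surface. World frame = base frame: x ahead of the robot, y to its left, z up, the work surface at z = 0. Lengths are in m, angles in degrees, forces in N, time in s.
With the tool pointing down it reaches from about 0.4 to 0.875 m from the base axis. Payload 4.4 kg.
Tool frame: the origin (TCP) lies at the very end of the fingers, on their centre line; the grasp point (between the pads) lies 19 mm behind it (bot.hold_point_z is the distance from the TCP to the grasp point, in m); x points along the fingers, y is the direction in which the jaws open and shut, and the axes are right-handed (so a half turn about x gives the same grasp; the last joint's range is limited). The gripper opens to 85 mm and grips with 20 to 120 N. Pads are 22 mm wide; open, the fingers measure 114 mm over their backs; the gripper's body (76 mm by 85 mm) begins 54 mm behind the grasp point. The pads swing forward as they close: fully open they stand 13 mm farther back than shut.
Start: joints at [-67.196, 36.005, 2.206, 86.941, -1.547, 57.084, -1.146], TCP at [0.291, 0.581, 0.231] pointing down, gripper open.
Joint ranges: [-175.42, 175.42], [-21.48, 121.26], [-71.46, 75.88], [10.55, 141.38], [-63.04, 243.04], [13.31, 113.54], [-168.57, 168.57]. Speed limits (degrees/s): [147.25, 147.25, 180, 180, 180, 180, 180].

### API

Orientations are given as [roll, pitch, yaw] about the fixed x, y, z axes, in that order (R = Rz(yaw) Ry(pitch) Rx(roll)).
In Python, from rig import bot, telemetry, optics, sign_off gives the robot as it stands. Calls block until the motion is done:
- bot.movep(position, orientation): joint-space move of the TCP to a pose.
- bot.servo_line(position, frame=None, vel=0.15, stop_force=None): straight line of the TCP; frame=None keeps the orientation; vel is the mean speed in m/s. With stop_force (N) it stops when the force on the tool has changed by that much, and returns True; else False.
- bot.move_j(angles): joint-space move.
- bot.release() and bot.close_gripper(f_grip=None): open the fingers fully, or close them until they stop; f_grip is the grip in N (None keeps the last).
- bot.hold(seconds).
- bot.inverse_kinematics(position, orientation): joint angles nearest the present ones, or None.
- telemetry.read_state(): the state.
- optics.capture(name): name is "side" or "top" or "wrist"; returns a dict with "img" (420x560x3 uint8, blue, green, red), "fx", "fy", "cx", "cy" (pixels), "R" (3x3) and "t" (3): a world point X has camera coordinates R X + t. Camera axes: x right, y down, z forward; pixel columns grow to the right and rows downward; lengths in m; the calibration is good to about 2 mm. A picture is of the moment at which its call begins. There is no depth.
A pose or a line that the arm cannot do raises bot.Unreachable and nothing moves.
- sign_off(): hands the job in, once; it reports no verdict.
The state is a dict: "time_s": time; "qpos": joint angles; "qd": joint speeds; "joint_efforts": joint torques, N m; "position": TCP position; "eef_rot": TCP orientation; "ft_force": force on the tool from outside, world axes, zero at the start; "torque": the same for the moment, N m; "grip_width": opening from 0.0 (shut) to 1.0 (fully open).
Only numpy, scipy, OpenCV 4.12 (cv2) and the standard library are available. Lean on these libraries where they do the work, as an engineer would, in place of code of your own. Each camera call takes 0.05 s, during which the arm holds its last target. There are 200 camera calls.

### The job

Test the bench's leakage trip unit, the white box that has both a lever and a push button: press its test button so that the raised lever drops by itself, then lift the lever back up until it stays fully up, and let go. Leave the lever of the plain isolator, the similar box without a button, up as it is.

Things in the scene. Friction and masses are not known exactly. Their poses are not given: they have to be found in the camera images.
- trip_unit: fixed white box 140 mm deep, 130 wide, 70 high; origin under its centre; x to its back (front roughly towards the robot), y to its left seen from the robot, z up. Button at front left, lever at front right on top. Two other white boxes beside it, in any order: the isolator (same lever, no button) and a call box (button, no lever).
- button_top (a point): centre of the top face of the test button, a black round upright push button 26 mm across, 11 mm proud of a grey collar 33 mm across; 105 mm above the table. Axes as the unit's. The lever's hinge axis is parallel to y, 18 mm behind (+x) and 39 mm below the released button top; the lever's mid-plane is 60 mm to the right (-y) of it.
- test_button (a joint): travel of the test button in m: 0 released, 0.008 fully down; a spring returns it. Pressing it right down (3 to 4 N, then a hard stop) tips the lever over its dead point and it drops by itself. While the button is held down the lever cannot go fully up.
- reset_lever (a joint): angle of the trip unit's lever in rad: 0 fully up (resting on its stop, 10 degrees from upright, leaning to the back), 1.57 dropped (points to the front, 10 degrees above level, its grip hanging out some 30 mm beyond the front face). Its weight holds it at either end: dead point (upright) at 0.17, on either side of which it falls by itself. Lifting takes about 1 N.
- reset_lever_grip (a point): centre of the lever's grip: a black cross cylinder, diameter 18 mm, 26 mm long along the hinge axis (flat ends left and right), on a flat black arm 12 mm wide. 65 mm from the hinge axis; height 130 mm when up, 77 mm dropped. Turns with the lever; axes are the unit's when up. Can be pinched from above across its flat ends and turns in the pinch.
- isolator_lever (a joint): angle of the isolator's lever in rad, 0 up, 1.57 dropped; it looks and behaves like the trip unit's lever, on a white box 140 mm deep, 100 wide, 70 high that has no button. It starts up and has to stay up.
Not all that is in view belongs to the job. Leave any red look-alike of the trip_unit alone.

How it is judged (in metres and radians):
On the way, in this order (a step that is already met when the one before it is completed fails the run):
1. the test button is being pressed while the lever is still up (value of joint test_button above 0.001 m and value of joint reset_lever below 0.2 rad).
2. the lever has dropped by itself, not held by the gripper (value of joint reset_lever above 1.3 rad and contact force between the fingers and reset_lever below 0.5 N), for 0.05 s.
3. the lever is fully up again (value of joint reset_lever below 0.1 rad), for 0.2 s.
At the end, for the whole second after the job is handed in: the trip unit's lever is up again within 0.1 rad of its stop and at rest, the test button is out (within 1.5 mm), and the isolator's lever is up (within 0.2 rad) (value of joint reset_lever below 0.1 rad and velocity of joint reset_lever below 0.1 rad/s and value of joint test_button below 0.0015 m and value of joint isolator_lever below 0.2 rad); the robot touches nothing.
It fails at once if the isolator's lever is knocked down past its dead point (value of joint isolator_lever above 0.3 rad).
It also fails if it takes over 38 s, if anything falls off the work surface, if the arm or the gripper's body presses on something with over 40 N, if the wrist force passes 120 N, or if a joint passes its speed limit or range.

## Working session

There is one attempt and no reset: what is moved stays moved. The work goes in short steps, each a Python script; the robot and the scene stay as the last script left them, time stands still between calls to the robot, and variables do not carry over. Pictures are saved under pics/ and viewed, about 8 in all and at most 12, crops included, and the job is handed in when it is done.

```bash
mkdir -p pics; ls
python3 - <<'E'
from rig import bot, telemetry, optics
import cv2,pickle,numpy as np
d={}
for n in ("top","side","wrist"):
    c=optics.capture(n); d[n]=c; cv2.imwrite(f"pics/{n}0.png",c["img"])
    print(n,c["fx"],c["cx"],np.round(c["R"],3).tolist(),np.round(c["t"],3))
pickle.dump(d,open("c0.pkl","wb")); s=telemetry.read_state();print(s["time_s"],s["eef_rot"],s["position"])
E
```

```text
pics
top 541.1004597102942 283.1175030711459 [[-0.069, -0.998, 0.0], [-0.973, 0.067, -0.22], [0.219, -0.015, -0.976]] [0.028 0.42  0.976]
side 455.2835149494922 277.66560408181 [[0.944, -0.329, 0.009], [-0.182, -0.546, -0.818], [0.275, 0.771, -0.575]] [-0.382  0.16   0.963]
wrist 368.3007462152961 278.1406742252041 [[0.448, 0.894, -0.002], [0.863, -0.432, 0.261], [0.233, -0.118, -0.965]] [-0.648 -0.034  0.378]
0.15 [ -90.21304265   89.91731141 -116.78403699] [0.29052517 0.58095157 0.23058922]
```

View pics/top0.png

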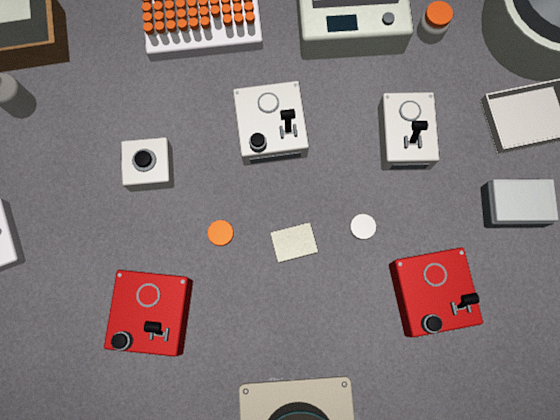

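View pics/side0.png

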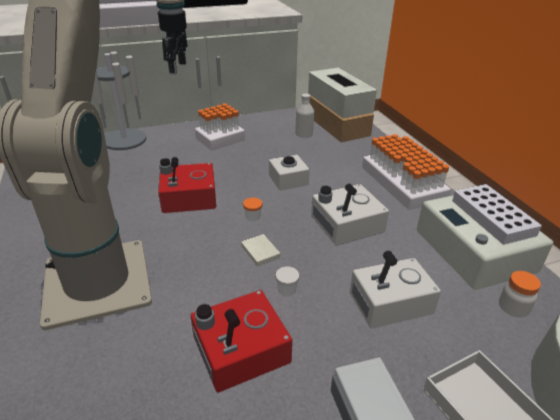

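Top view: the trip unit is the white box at about (271,122), with its button at (258,140) and grip at (288,116). The isolator is at (410,128), the call box at (146,160). In the side view the trip unit is at about (350,210). I'll zoom in next.

Run:
```python
import cv2,numpy as np
a=cv2.imread("pics/top0.png")[75:170,225:315]; b=cv2.imread("pics/side0.png")[165:250,300:400]
f=lambda i:cv2.resize(i,(400*1,int(i.shape[0]*400/i.shape[1])),interpolation=cv2.INTER_CUBIC)
a,b=f(a),f(b); b=cv2.copyMakeBorder(b,0,a.shape[0]-b.shape[0],0,0,0)
cv2.imwrite("pics/z0.png",np.hstack([a,b])); print(a.shape)
```

```text
(422, 400, 3)
```

View pics/z0.png

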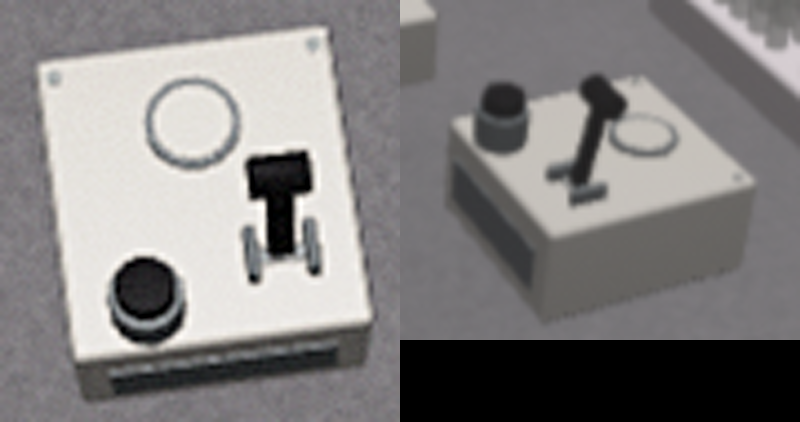

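Crop readings (top at ×4.44, side at ×4): box-top corners, button-top centre and grip centre are clear in both. I'll fit the planar pose to them.

```bash
cat > fit.py <<'E'
import pickle,numpy as np
from scipy.optimize import least_squares
d=pickle.load(open("c0.pkl","rb"))
def proj(c,X):
    p=np.asarray(c["R"])@X+np.asarray(c["t"]).ravel(); return np.array([c["fx"]*p[0]/p[2]+c["cx"],c["fy"]*p[1]/p[2]+c["cy"]])
k=400/90
T=lambda u,v:np.array([225+u/k,75+v/k]); S=lambda u,v:np.array([300+(u-400)/4,165+v/4])
obs=[("top","BL",T(38,65)),("top","BR",T(325,27)),("top","FR",T(372,322)),("top","FL",T(75,362)),("top","b",T(144,287)),("top","g",T(280,174)),
("side","FL",S(450,122)),("side","FR",S(548,237)),("side","BR",S(754,182)),("side","BL",S(645,78)),("side","b",S(503,97)),("side","g",S(602,97))]
def pts(p):
    x,y,a,bx,by=p; L={"BL":(.07,.065,.07),"BR":(.07,-.065,.07),"FR":(-.07,-.065,.07),"FL":(-.07,.065,.07),"b":(bx,by,.105),"g":(bx+.018+.0113,by-.06,.130)}
    c,s=np.cos(a),np.sin(a); return {n:np.array([x+c*u-s*v,y+s*u+c*v,z]) for n,(u,v,z) in L.items()}
def res(p,cams=("top","side")):
    P=pts(p); return np.concatenate([proj(d[c],P[n])-o for c,n,o in obs if c in cams])
if __name__=="__main__":
    for cams in (("top",),("side",),("top","side")):
        r=least_squares(res,[.6,0,0,-.04,.03],args=(cams,)); P=pts(r.x)
        print(cams,r.x[:2].round(4),np.degrees(r.x[2]).round(2),r.x[3:].round(4),"b",P["b"].round(4),"g",P["g"].round(4)); print(r.fun.reshape(-1,2).round(1).tolist())
E
python3 fit.py
```

```text
('top',) [0.5872 0.0119] 4.12 [-0.0511  0.0302] b [0.5341 0.0384 0.105 ] g [ 0.5676 -0.0194  0.13  ]
[[-1.1, -0.7], [0.6, -0.8], [0.9, 0.6], [-0.5, 0.8], [0.2, -0.5], [-0.2, 0.5]]
('side',) [0.5896 0.0092] 3.18 [-0.0515  0.03  ] b [0.5365 0.0363 0.105 ] g [ 0.5691 -0.022   0.13  ]
[[-0.9, -0.7], [-0.1, 0.4], [1.3, 0.7], [-0.3, -0.9], [0.1, -0.8], [-0.1, 0.7]]
('top', 'side') [0.5884 0.0111] 3.84 [-0.0513  0.0302] b [0.5352 0.0378 0.105 ] g [ 0.5684 -0.0201  0.13  ]
[[-0.5, -1.4], [1.2, -1.3], [1.1, 0.1], [-0.3, 0.0], [0.4, -1.1], [0.2, 0.0], [-1.8, -0.8], [-0.5, 0.1], [0.5, 0.1], [-1.5, -1.3], [-0.7, -1.0], [-0.7, 0.4]]
```

```bash
cat > h.py <<'E'
import numpy as np
from scipy.optimize import least_squares
from scipy.spatial.transform import Rotation as Ro
from fit import res,pts
from rig import bot, telemetry, optics
p=least_squares(res,[.6,0,0,-.04,.03]).x; P=pts(p); a=p[2]
ux=np.array([np.cos(a),np.sin(a),0]); uy=np.array([-np.sin(a),np.cos(a),0]); Z=np.array([0,0,1.])
B=P["b"]; H=B+.018*ux-.06*uy-.039*Z
def grip(th): t=th-np.radians(10); return H+.065*(-np.sin(t)*ux+np.cos(t)*Z)   # lever angle -> grip centre
def rpy(s=1): return Ro.from_matrix(np.column_stack([-Z,s*uy,np.cross(-Z,s*uy)])).as_euler("xyz",degrees=True)
E
python3 - <<'E'
from h import *
import cv2
q=np.array(telemetry.read_state()["qpos"])
c=[]
for s in(1,-1):
    j=bot.inverse_kinematics(B+[0,0,.08],rpy(s)); print(s,np.round(j,1) if j is not None else None)
    if j is not None:c.append((np.abs(np.array(j)-q).max(),s))
s=min(c)[1]; open("s.txt","w").write(str(s))
bot.close_gripper(20)
bot.movep(B+[0,0,.08],rpy(s))
bot.servo_line(B+[0,0,.01],vel=.12)
f0=telemetry.read_state()["ft_force"]
hit=bot.servo_line(B-[0,0,.012],vel=.03,stop_force=10)
st=telemetry.read_state(); print(hit,st["position"],st["ft_force"]-np.array(f0),st["time_s"])
bot.hold(.3)
bot.servo_line(B+[0,0,.08],vel=.15)
st=telemetry.read_state(); print(st["position"],st["time_s"])
im=[optics.capture(n)["img"] for n in("top","side")]
cv2.imwrite("pics/p1.png",np.hstack([cv2.resize(im[0][60:200,190:340],(400,373)),cv2.resize(im[1][130:270,270:420],(400,373))]))
E
```

```text
1 [ -5.1  30.2  -2.9 108.    2.2  41.9  84.7]
-1 [-32.6  35.7  40.  108.7 -30.9  46.8 -62.2]
True [0.53557209 0.03791485 0.09700195] [-2.68081861  0.50675361  8.72982937] 4.4083
[0.53442754 0.03808878 0.18414587] 5.45<sys>:0: UserWarning: Gimbal lock detected. Setting third angle to zero since it is not possible to uniquely determine all angles.
```

View pics/p1.png

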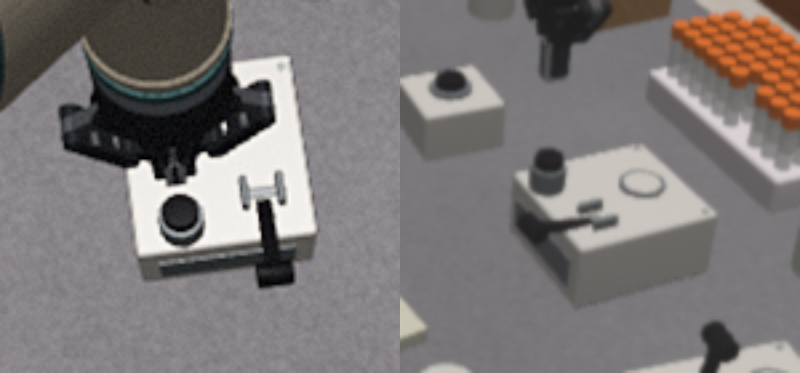

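The button reached its stop (TCP z 0.097, about 9 N). The lever now lies dropped towards the front, grip at crop (276,273), and the isolator lever is still up. Next I'll pinch the grip and lift it along the arc.

```bash
python3 -W ignore - <<'E'
from h import *
import cv2
from fit import proj
g=grip(1.57); hp=np.array([0,0,-bot.hold_point_z])
cam=optics.capture("top"); print("grip px pred",proj(cam,g),"seen ~(293.5,162.4)",g)
t0=telemetry.read_state()["time_s"]
r=rpy(1)
bot.release()
bot.movep(g+[0,0,.10],r)
bot.servo_line(g+hp,vel=.12,stop_force=15)
bot.close_gripper(20)
st=telemetry.read_state(); print(st["position"],g+hp,st["grip_width"],st["ft_force"],st["time_s"])
for n in("top","side"): cv2.imwrite(f"pics/q_{n}.png",optics.capture(n)["img"])
a_,b_=cv2.imread("pics/q_top.png"),cv2.imread("pics/q_side.png")
cv2.imwrite("pics/p2.png",np.hstack([cv2.resize(a_[80:220,210:360],(400,373)),cv2.resize(b_[130:270,270:420],(400,373))]))
E
```

```text
grip px pred [293.50228294 162.56335554] seen ~(293.5,162.4) [ 0.49327614 -0.02517063  0.0773381 ]
[ 0.49335576 -0.02483411  0.05892503] [ 0.49327614 -0.02517063  0.0586381 ] 0.2965800538042989 [-0.69845218  0.40591433  3.76064894] 10.275
```

View pics/p2.png

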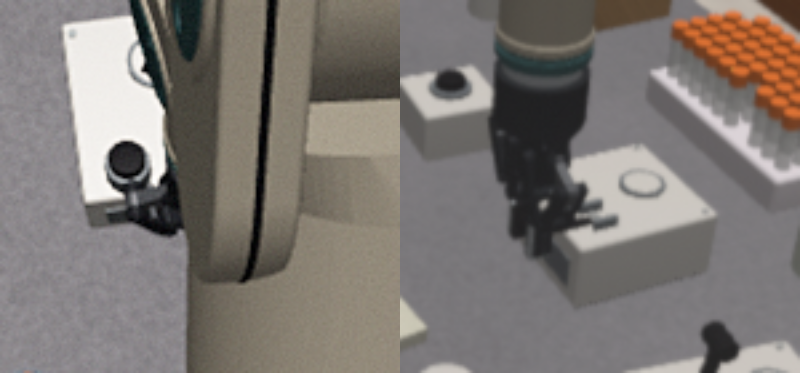

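The grip is pinched: opening about 25 mm against the 26 mm grip, and the fit predicted its pixel position to within 0.2 px. Lifting now.

```bash
python3 -W ignore - <<'E'
from h import *
import cv2
hp=np.array([0,0,-bot.hold_point_z])
for th in list(np.linspace(1.57,.06,10)[1:]):
    hit=bot.servo_line(grip(th)+hp,vel=.05,stop_force=25)
    st=telemetry.read_state(); print(round(th,2),hit,np.round(st["position"]-grip(th)-hp,4),np.round(st["ft_force"],1),round(st["grip_width"],3),round(st["time_s"],2))
    if hit: break
else:
    bot.hold(.2); bot.release(); bot.hold(.2)
    p=np.array(st["position"]); bot.servo_line(p+[0,0,.10],vel=.12)
    st=telemetry.read_state(); print(st["position"],st["ft_force"],st["time_s"])
a_,b_=[optics.capture(n)["img"] for n in("top","side")]
cv2.imwrite("pics/p3.png",np.hstack([cv2.resize(a_[80:220,210:360],(400,373)),cv2.resize(b_[130:310,270:463],(400,373))]))
E
```

```text
1.4 False [-0.0002  0.0003  0.0001] [-0.1  2.2 -2.4] 0.303 10.74
1.23 False [-0.0002  0.0003  0.0003] [-1.8  3.2 -0.8] 0.296 11.11
1.07 False [-0.0003  0.0003  0.0003] [-3.1  5.  -0. ] 0.299 11.47
0.9 False [-0.0001  0.0003  0.0005] [-4.1  4.6  0.6] 0.299 11.84
0.73 False [0.0001 0.0004 0.0006] [-3.9  4.7  1.4] 0.299 12.21
0.56 False [0.0002 0.0004 0.0007] [-3.5  4.3  1.3] 0.301 12.57
0.4 False [0.0004 0.0004 0.0008] [-3.   4.   2.1] 0.303 12.94
0.23 False [0.0009 0.0005 0.001 ] [-2.6  4.2  4. ] 0.301 13.31
0.06 False [0.0012 0.0006 0.001 ] [-1.2  3.5  5.4] 0.295 13.68
[ 0.56515041 -0.01989595  0.2122246 ] [-0.84308056  0.20410639 -0.31932599] 15.675
```

View pics/p3.png

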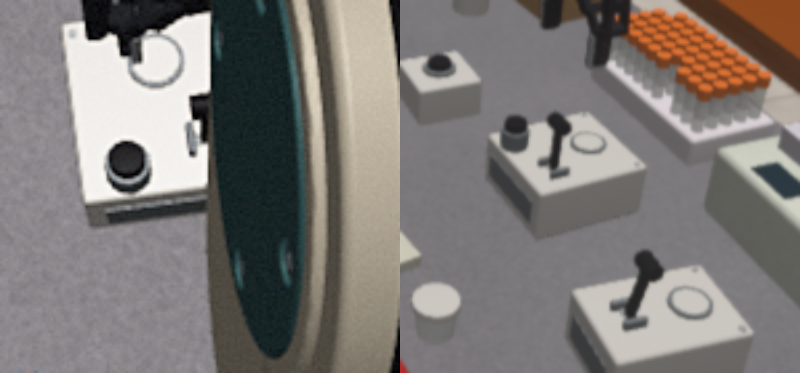

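The lever looks more upright than at the start (side grip now at about (347,190), against (350,189) before). I'll check whether it's fully up.

```bash
python3 -W ignore - <<'E'
from h import *
import cv2
from fit import proj,d
bot.hold(.3)
c=optics.capture("side")
for th in (0,.1,.17,.25,.35,.5): print(th,proj(c,grip(th)).round(1),proj(c,grip(th)*.3+H*.7).round(1))
print(telemetry.read_state()["time_s"])
f=lambda i:cv2.resize(i[170:230,310:376],(400,364),interpolation=cv2.INTER_CUBIC)
cv2.imwrite("pics/p4.png",np.hstack([f(d["side"]["img"]),f(c["img"])]))
E
```

```text
0 [349.8 189.6] [344.9 206.6]
0.1 [347.3 189.9] [344.1 206.7]
0.17 [345.6 190.2] [343.6 206.8]
0.25 [343.6 190.8] [343. 207.]
0.35 [341.  191.7] [342.3 207.2]
0.5 [337.2 193.5] [341.2 207.8]
16.125
```

View pics/p4.png

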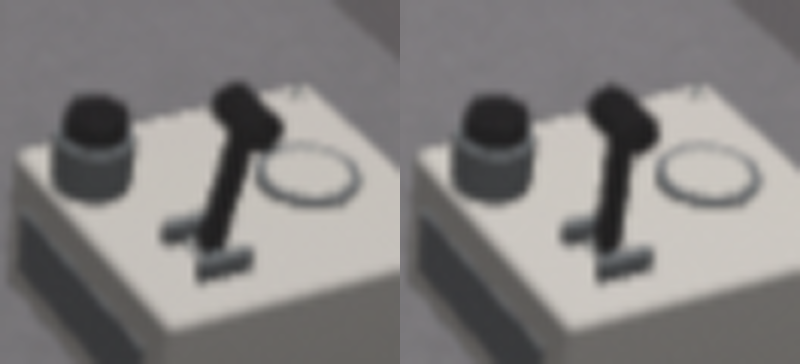

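Measured angle is about 0.165 rad: the lever is standing at its dead point (grip shifted 4 px from the start). I'll nudge it back from the front with closed fingers.

```bash
python3 -W ignore - <<'E'
from h import *
import cv2
from fit import proj,d
g=grip(0); z=np.array([0,0,-.014])
bot.close_gripper(20)
bot.servo_line(g-.055*ux+[0,0,.08],vel=.15)
bot.servo_line(g-.055*ux+z,vel=.12)
hit=bot.servo_line(g-.013*ux+z,vel=.025,stop_force=4)
st=telemetry.read_state(); print(hit,"x rel",(np.array(st["position"])-g)@ux,st["ft_force"],st["time_s"])
bot.hold(.3)
bot.servo_line(g-.055*ux+z,vel=.08)
bot.servo_line(g-.055*ux+[0,0,.10],vel=.15)
bot.hold(.3)
c=optics.capture("side"); print(telemetry.read_state()["time_s"])
f=lambda i:cv2.resize(i[170:230,310:376],(400,364),interpolation=cv2.INTER_CUBIC)
cv2.imwrite("pics/p5.png",np.hstack([f(d["side"]["img"]),f(c["img"])]))
cv2.imwrite("pics/side_end.png",c["img"])
E
```

```text
True x rel -0.017701735349964245 [-0.26969818 -0.30954544 -0.29709219] 19.725
21.9
```

View pics/p5.png

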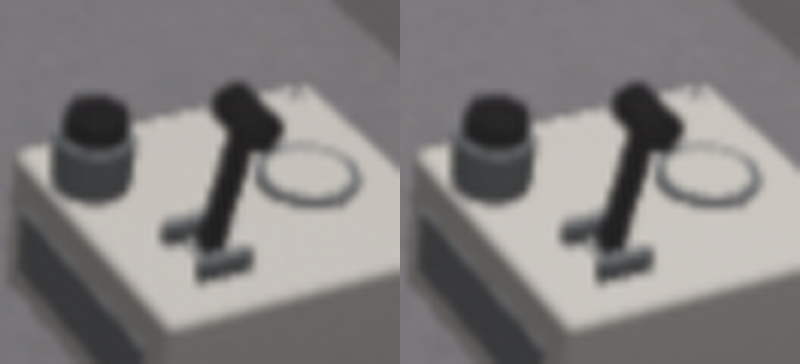

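The lever image now matches the start exactly, and the button is out. I'll compare the isolator region with the start picture, then hand in.

Run:
```python
import cv2,pickle
from rig import sign_off,telemetry
a=cv2.imread("pics/side0.png");b=cv2.imread("pics/side_end.png")
for n,s in(("iso",(slice(245,325),slice(350,440))),("trip",(slice(175,240),slice(310,390)))): 
    e=cv2.absdiff(a[s],b[s]); print(n,e.mean(),e.max())
    if n=="iso": ok=e.mean()<5
print(ok,telemetry.read_state()["time_s"])
if ok: sign_off()
```

```text
iso 2.9208333333333334 6
trip 2.720705128205128 6
True 21.9
the job is handed in; nothing more can be done
```

The job is handed in after about 22 s of the 38 s allowed. I pressed the trip unit's test button to its stop, and the lever dropped by itself. I then pinched the grip and lifted the lever along its arc.

- **Failed check:** after I let go the first time, the side picture showed the lever standing at its dead point, about 0.165 rad, not fully up. I nudged it back from the front with closed fingers until they stopped against it, then backed away.
- **Final checks:** the last side picture matches the start picture for both the trip unit and the isolator, differing by no more than 6 grey levels. So the trip lever is fully up, its button is out and the isolator lever is still up. The gripper was clear of everything, with the wrist force near zero after the nudge.

The hand-in gives no verdict, so these picture comparisons are the only confirmation of the end state.

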